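Square a slide box into the corner stop

TASK

Gently push the closed slide box (the thick hinged box lying in front, not the thin log book at the back) along the bench with the fingers, without lifting or tipping it, until it sits squarely home in the metal corner stop: its hinged long side flush against the long rail and its left end against the short arm. Leave the small things around it where they are.

Things in the scene. Friction and masses are not known exactly. Their poses are not given: they have to be found in the camera images.
- slide_box: closed flat hinged box in front of the fence (not the 12 mm log book at the back), 0.2 to 0.4 kg, lid fixed shut. Solid body 98 (x) by 170 (y) by 39 mm high: long sides at x = +-49, ends at y = +-85 mm. Origin: centre of underside; +x to the hinged side (away from the robot at yaw 0), +y to its left end. A catch 18 mm wide stands 4 mm proud mid near (-x) side, 24 to 36 mm up; the hinge clears the rail.
- corner_stop: fixed L-shaped aluminium fence, 20 mm high; place and yaw vary. Origin: inner corner at bench level. Long rail: inner face at x = 0, from the corner 240 mm to -y (right, seen from the robot), 20 mm thick behind (+x). Short arm: inner face at y = 0, from the corner 89 mm to -x (to the robot), 18 mm thick. Box home: its origin at (-49, -85, 0) mm in this frame, axes parallel.
- objective_can: bystander: upright screw-top canister, 44 mm diameter, 58 mm high; origin: centre of underside
- gel_box: bystander: small square box with clear lid, 54 x 52 x 16 mm; origin: centre of underside
- timer: bystander: small bench timer, 58 x 62 x 22 mm; origin: centre of underside
- micrometer_case: bystander: narrow flat case, 34 x 84 (own y) x 12 mm; origin: centre of underside
- petri_dish: bystander: clear covered dish, 60 mm diameter, 16 mm high; origin: centre of underside

How it is judged:
By the outcome, as a careful person would: the job done as asked, in the order asked, and still so for the second after the job is handed in, with the robot touching nothing.
It also fails if it takes over 54 s, if anything falls off the work surface, if the arm or the gripper's body presses on something with over 40 N, if the wrist force passes 120 N, or if a joint passes its speed limit or range.

ROBOT

A 6-joint arm with a two-finger parallel gripper is mounted at the origin on a cart in front of the work surface, level with it; the furniture and walls round the work are solid. World frame = base frame: x ahead of the robot, y to its left, z up, the work surface at z = 0. Lengths are in m, angles in rad, forces in N, time in s.
With the tool pointing down it reaches from about 0.325 to 0.775 m from the base axis. Payload 9.3 kg.
Tool frame: the origin (TCP) lies at the very end of the fingers, on their centre line; the grasp point (between the pads) lies 19 mm behind it; z points along the fingers, y is the direction in which the jaws open and shut (so a half turn about z gives the same grasp; the last joint's range is limited). The gripper opens to 85 mm and grips with 20 to 120 N. Pads are 22 mm wide; open, the fingers measure 114 mm over their backs; the gripper's body (76 mm by 85 mm) begins 54 mm behind the grasp point. The pads swing forward as they close: fully open they stand 13 mm farther back than shut.
Start: joints at [1.164, 0.259, 0.021, 1.334, 0, 1.418], TCP at [0.138, 0.532, 0.231] pointing down, gripper open.
Joint ranges: [-3.04, 3.04], [-0.91, 1.82], [-1.04, 1.36], [-1.92, 1.95], [-1.52, 1.45], [-3.14, 3.14]. Speed limits (rad/s): [2.22, 2.22, 2.79, 3.14, 3.14, 3.14].

INTERFACE

Orientations are given as [roll, pitch, yaw] about the fixed x, y, z axes, in that order (R = Rz(yaw) Ry(pitch) Rx(roll)).
In Python, from rig import bot gives the robot as it stands.
- The arm moves only by the shell command python3 -m crank 'ROWS'. ROWS is JSON, a list that holds one entry, the list of rows, each a list of 7 numbers: the turn, a rotation vector about the tool's x, y, z in rad, then the shift along the tool's x, y, z in cm, then the finger opening in cm, from 0 to 8.54. In form: [[[ax, ay, az, x, y, z, hand], ...]]. A call has 1 to 5 rows; each row shifts and turns the pose as measured when the row begins, along the tool's axes as they then stand; what a row does not reach is not made up. A row lasts 1/12 s, in which the tool goes at most 41.7 mm and 7.16 degrees, less where a joint would pass 70% of its speed; a pose out of reach is approached as far as the arm can. A call is refused whole if a number of a shift passes 4.17 or a number of a turn 0.125, either way. A call with a gripper value outside its range is refused whole. The fingers move at their own pace and stop on an object; the grip force is fixed at half the most. Time passes only in rows, so rows that do not move let the fingers close. It gives the time, the measured TCP pose, the force and the opening at its end, in the units of the state.
- bot.state(): the state, without advancing time (a new reading comes with each control period).
- bot.read_camera(name): name is "side" or "top"; returns a dict with "color" (420x560x3 uint8, blue, green, red), "depth" (420x560 float32, m along the optical axis (not along the pixel's ray), 0 where there is no reading), "mtx" (3x3 intrinsics, pixels), "xyz" and "attitude" of the camera in the world. Camera axes: x right, y down, z forward; pixel columns grow to the right and rows downward; lengths in m; the calibration is good to about 2 mm. A picture is of the moment at which its call begins.
- bot.hand_in(): hands the job in, once; it reports no verdict.
Trained networks look in a picture, given as the dict that the camera call returned (one of the last four; its "shot" number tells which), for a name from the list of things; names that differ only in an ending like _2 or _b are one class to them, and where a whole thing is asked for, a point or a joint stands for the part that bears it (a point fixed in the world has none). Each returns a list of dicts, best first, with "conf" (0 to 1); they miss things now and then, are a little off and sometimes report something else, mostly with a low value. They report only what shows in the picture. A call takes as long as a camera call.
- bot.regions_of(picture, target): "pixels" (420x560 bool, what is visible of it) and "position" ([row, column] in pixels, amid what is visible of it).
- bot.tip_of(picture, target): "position" ([row, column] in pixels: a listed point, or the origin of a listed thing).
The state is a dict: "time": time; "joint_pos": joint angles; "joint_velocities": joint speeds; "tau": joint torques, N m; "tcp_pos": TCP position; "eef_rot": TCP orientation; "ft_force": force on the tool from outside, world axes, zero at the start; "wrist_torque": the same for the moment, N m; "grip_width": opening from 0.0 (shut) to 1.0 (fully open).
Only numpy, scipy, OpenCV 4.12 (cv2) and the standard library are available. Lean on these libraries where they do the work, as an engineer would, in place of code of your own. Each camera call takes 0.05 s, during which the arm holds its last target.

## Working session

There is one attempt and no reset: what is moved stays moved. The work goes in short steps, Python scripts to look and compute and a shell command to move; the robot and the scene stay as the last step left them, time stands still between calls to the robot, and variables do not carry over. Pictures are saved under pics/ and viewed, and the job is handed in when it is done.

```bash
ls; mkdir -p pics; cat > h.py <<'E'
import numpy as np, cv2
from scipy.spatial.transform import Rotation as R
from rig import bot
def cam(p):
    a=np.array(p['attitude'],float)
    Rm=a if a.shape==(3,3) else (R.from_euler('xyz',a).as_matrix() if a.size==3 else R.from_quat(a).as_matrix())
    return Rm,np.array(p['xyz'],float)
def cloud(p):
    Rm,t=cam(p);K=np.array(p['mtx']);d=p['depth']
    v,u=np.mgrid[:d.shape[0],:d.shape[1]]
    P=np.stack([(u-K[0,2])/K[0,0]*d,(v-K[1,2])/K[1,1]*d,d],-1)
    W=P@Rm.T+t; W[d==0]=np.nan
    return W
E
python3 - <<'E'
from h import *
print(bot.state())
for n in ['top','side']:
    p=bot.read_camera(n);print(n,p['xyz'],p['attitude'],p['mtx'])
    cv2.imwrite(f'pics/{n}0.png',p['color'])
    W=cloud(p)
    np.save(f'{n}0.npy',W)
    for o in ['slide_box','corner_stop','objective_can','gel_box','timer','micrometer_case','petri_dish']:
        for r in bot.regions_of(p,o)[:2]:
            m=r['pixels'];w=W[m];print(n,o,round(r['conf'],2),np.round(r['position']),m.sum(),np.round(np.nanmedian(w,0),3),np.round(np.nanmin(w,0),3),np.round(np.nanmax(w,0),3))
E
```

```text
pics
{'time': 0.0, 'joint_pos': array([1.16437273e+00, 2.59195572e-01, 2.07476355e-02, 1.33366096e+00,
       7.04904467e-06, 1.41822766e+00]), 'joint_velocities': array([-5.61125453e-04,  4.34799621e-04,  2.20233803e-05, -3.68224589e-04,
       -4.34506636e-04,  6.84873778e-05]), 'tau': array([ 2.11766928e-04, -5.55638051e+01,  3.44531715e+01,  1.36736772e-02,
       -2.30256501e-04,  1.76277740e-05]), 'tcp_pos': array([0.13800295, 0.53212529, 0.23065875]), 'eef_rot': array([-3.14029640e+00, -2.06448807e-04,  2.88773759e+00]), 'ft_force': array([ 0.23704549,  0.11985744, -0.34780527]), 'wrist_torque': array([ 0.00088664, -0.00038238,  0.09088388]), 'grip_width': 1.001853100918461}
top [ 0.4584755  -0.02098413  1.33267739] [-3.06565438e+00  2.73438764e-03 -1.55074697e+00] [[458.28647489   0.         276.88350824]
 [  0.         458.28647489 211.52095313]
 [  0.           0.           1.        ]]
top slide_box 0.6 [232. 285.] 2126 [ 0.494 -0.042  0.039] [ 0.429 -0.133 -0.006] [0.558 0.05  0.047]
top corner_stop 0.6 [170. 240.] 911 [0.69  0.088 0.019] [ 0.594 -0.08  -0.005] [0.712 0.1
[... 619 characters left out ...]
e_box 0.86 [225. 260.] 1863 [ 0.484 -0.082  0.037] [ 0.428 -0.138 -0.003] [0.584 0.115 0.04 ]
side corner_stop 0.61 [191. 303.] 719 [0.686 0.081 0.015] [ 0.594 -0.086 -0.004] [0.727 0.217 0.021]
side objective_can 0.76 [193. 222.] 293 [0.442 0.148 0.033] [ 0.425  0.139 -0.002] [0.484 0.214 0.059]
side gel_box 0.64 [182. 236.] 201 [0.529 0.265 0.013] [ 0.465  0.161 -0.005] [0.573 0.351 0.057]
side timer 0.87 [303. 292.] 888 [ 0.43  -0.345  0.019] [ 0.405 -0.368 -0.003] [ 0.47  -0.304  0.023]
side micrometer_case 0.72 [218. 201.] 250 [0.371 0.079 0.01 ] [ 0.352  0.045 -0.003] [0.398 0.157 0.014]
side petri_dish 0.61 [173. 267.] 151 [0.662 0.286 0.013] [ 0.636  0.264 -0.002] [0.706 0.364 0.017]
```

View pics/top0.png

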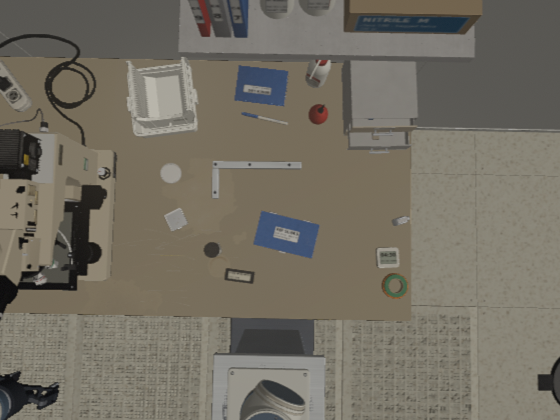

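View pics/side0.png

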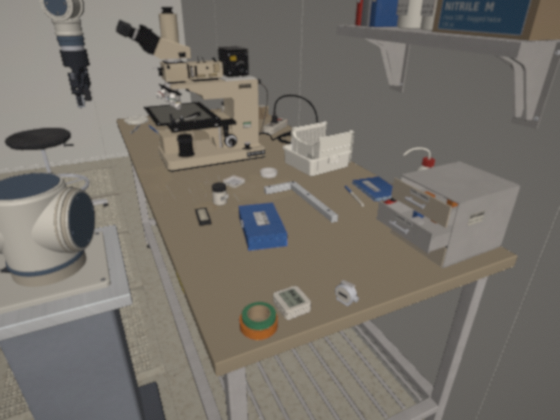

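```bash
cat >> h.py <<'E'
def model(kind,n=1.2e-3):
    pass
def rectfit(pts,L,Wd,x0):
    "fit rect L(y) x Wd(x) centre/yaw to top-face points, by min area over outline"
    from scipy.optimize import minimize
    def f(q):
        c,s=np.cos(q[2]),np.sin(q[2]);d=pts-q[:2]
        a=abs(c*d[:,0]+s*d[:,1])-Wd/2;b=abs(-s*d[:,0]+c*d[:,1])-L/2
        return np.mean(np.clip(np.maximum(a,b),0,.004))
    r=cv2.minAreaRect((pts*1000).astype(np.float32))
    return r
E
python3 - <<'E'
from h import *
for n in ['top','side']:
    p=bot.read_camera(n);W=cloud(p)
    rs=bot.regions_of(p,'slide_box')
    if rs:
        m=cv2.dilate(rs[0]['pixels'].astype(np.uint8),np.ones((7,7)))>0
        w=W[m]; w=w[(w[:,2]>.030)&(w[:,2]<.046)]
        # largest: clip outliers
        print(n,'box',len(w),cv2.minAreaRect((w[:,:2]*1000).astype(np.float32)),np.round(np.median(w[:,2]),4))
    rs=bot.regions_of(p,'corner_stop')
    if rs:
        m=rs[0]['pixels'];w=W[m];w=w[(w[:,2]>.013)&(w[:,2]<.027)]
        print(n,'fence',len(w),cv2.minAreaRect((w[:,:2]*1000).astype(np.float32)))
    cv2.imwrite(f'pics/{n}z.png',cv2.resize(p['color'][130:310,130:370] if n=='top' else p['color'][130:290,170:410],None,fx=3.3,fy=3.3,interpolation=cv2.INTER_CUBIC))
    for o in ['slide_box','corner_stop']:
        print(n,o,[(r['conf'],r['position']) for r in bot.tip_of(p,o)])
E
```

```text
top box 2088 ((493.0397033691406, -41.22765350341797), (169.92666625976562, 104.47869110107422), 77.00110626220703) 0.0387
top fence 768 ((656.2145385742188, 47.09747314453125), (102.96676635742188, 258.4198303222656), 3.895092010498047)
top slide_box [(0.69, [234.6, 286.7])]
top corner_stop [(0.56, [171.0, 219.9])]
side box 1337 ((491.8204345703125, -43.81211853027344), (173.68321228027344, 101.66944885253906), 77.3648681640625) 0.0371
side fence 406 ((687.9510498046875, 56.93238830566406), (103.41317749023438, 271.58819580078125), 20.578853607177734)
side slide_box [(0.82, [230.7, 259.5])]
side corner_stop []
```

The top view shows the blue slide box at about (287,234), the L fence with its corner at about (218,165), the can at (212,249), the gel box at (176,219), the micrometer case at (239,276), and the timer at (388,258). The log book is at (261,86). Next I'll measure the fence and box more precisely.

```bash
cat > fit.py <<'E'
from h import *
from scipy.optimize import minimize
def proj(p,P):
    Rm,t=cam(p);K=np.array(p['mtx']);c=(P-t)@Rm; q=c@K.T; return q[:,:2]/q[:,2:]
def polys(kind):
    if kind=='box': return np.array([[-.049,-.085],[.049,-.085],[.049,.085],[-.049,.085]]),.039
    return np.array([[0,0],[0,-.240],[.020,-.240],[.020,.018],[-.089,.018],[-.089,0]]),.020
def place(poly,q,z):
    c,s=np.cos(q[2]),np.sin(q[2]);xy=poly@np.array([[c,s],[-s,c]])+q[:2]
    return np.c_[xy,np.full(len(xy),z)]
def fit(p,kind,q0,score):
    # score: image, positive on object top, negative off; maximise contrast (mean inside - mean ring)
    poly,z=polys(kind);S=8
    def f(q):
        pts=proj(p,place(poly,q,z))
        m=np.zeros(score.shape,np.uint8);cv2.fillPoly(m,[np.round(pts*16).astype(np.int32)],255,shift=4,lineType=cv2.LINE_AA)
        return -np.sum(score*(m/255.))
    best=None
    for k in range(3):
        r=minimize(f,q0,method='Nelder-Mead',options=dict(initial_simplex=np.array(q0)+np.array([[0,0,0],[.008,0,0],[0,.008,0],[0,0,.06]])*(1 if k==0 else .4*(-1)**k),xatol=1e-5,fatol=1e-3,maxiter=400))
        q0=r.x
    return q0,r.fun
def scoreimg(p,kind):
    hsv=cv2.cvtColor(p['color'],cv2.COLOR_BGR2HSV).astype(float)
    b,g,r=[p['color'][...,i].astype(float) for i in range(3)]
    if kind=='box': s=(b-r)  # blue
    else: s=b-r
    return s
def draw(p,im,kind,q,col,f,off):
    poly,z=polys(kind)
    pts=(proj(p,place(poly,q,z))+.5-off)*f
    cv2.polylines(im,[np.round(pts*16).astype(np.int32)],True,col,1,cv2.LINE_AA,4)
E
python3 - <<'E'
from fit import *
p=bot.read_camera('top')
c=p['color'].astype(int)
for rc in [(165,250),(180,215),(170,260),(175,260),(234,265),(245,280),(234,286)]: print(rc,c[rc])
W=cloud(p)
# fence top depth
rs=bot.regions_of(p,'corner_stop')[0]['pixels']
w=W[rs];w=w[(w[:,2]>.014)&(w[:,2]<.026)]
a=w[(w[:,1]<.14)&(w[:,0]>.66)]
k=np.polyfit(a[:,1],a[:,0],1);print('rail centre x=k*y+c',k,'yaw',-np.degrees(np.arctan(k[0])))
im=cv2.resize(p['color'][130:310,130:370],None,fx=3.3,fy=3.3,interpolation=cv2.INTER_CUBIC)
cv2.imwrite('pics/topz.png',im)
E
```

```text
(165, 250) [101 102 103]
(180, 215) [144 147 148]
(170, 260) [ 90 109 118]
(175, 260) [ 92 109 119]
(234, 265) [115  83  65]
(245, 280) [115  84  65]
(234, 286) [148 155 158]
rail centre x=k*y+c [-0.00492085  0.69421054] yaw 0.2819414093964666
```

View pics/topz.png

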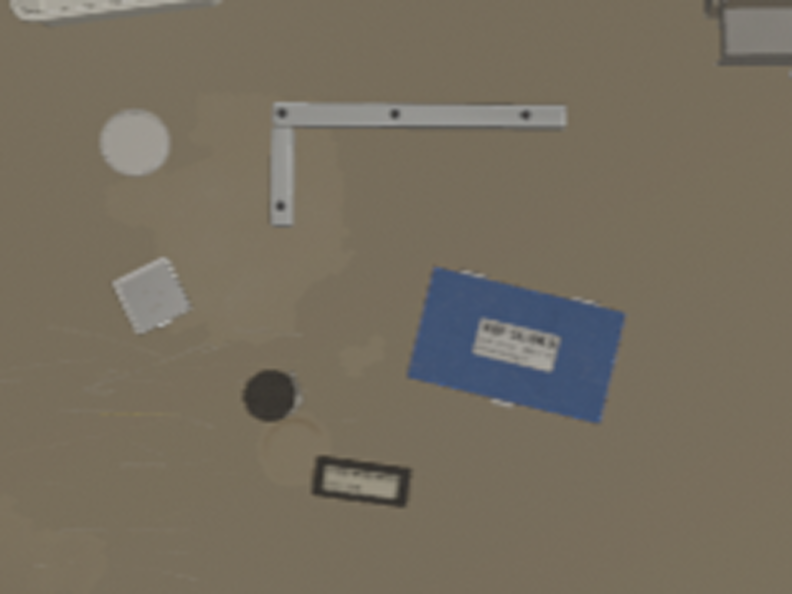

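The zoom shows the fence, the box with its catch on the near side (about (500,403) zoomed), and the hinge on the far side. I'll fit the outlines to these.

```bash
cat >> fit.py <<'E'
def measure(p,qb,qf,name=None):
    s=scoreimg(p,'box')
    qb,_=fit(p,'box',qb,np.clip(s-10,-30,30))
    qf,_=fit(p,'fence',qf,np.clip(s+15,-13,13)) if True else (qf,0)
    if name:
        f=3.3;im=cv2.resize(p['color'][130:310,130:370],None,fx=f,fy=f,interpolation=cv2.INTER_CUBIC)
        draw(p,im,'box',qb,(0,255,255),f,np.array([130,130]));draw(p,im,'fence',qf,(0,0,255),f,np.array([130,130]))
        cv2.imwrite(f'pics/{name}.png',im)
    return qb,qf
def rel(qb,qf):
    c,s=np.cos(qf[2]),np.sin(qf[2]);d=qb[:2]-qf[:2]
    return np.array([c*d[0]+s*d[1],-s*d[0]+c*d[1]])*1000,np.degrees(qb[2]-qf[2])
E
python3 - <<'E'
from fit import *
p=bot.read_camera('top')
qb,qf=measure(p,[.493,-.041,-.227],[.684,.158,.005],'fit0')
print(qb,np.degrees(qb[2]),qf,np.degrees(qf[2]),rel(qb,qf))
E
```

```text
[ 0.49421472 -0.04258122 -0.23370283] -13.390185568711763 [0.68188191 0.15624476 0.01227175] 0.7031193854587091 (array([-190.09293932, -196.50806942]), np.float64(-14.093304954170472))
```

View pics/fit0.png

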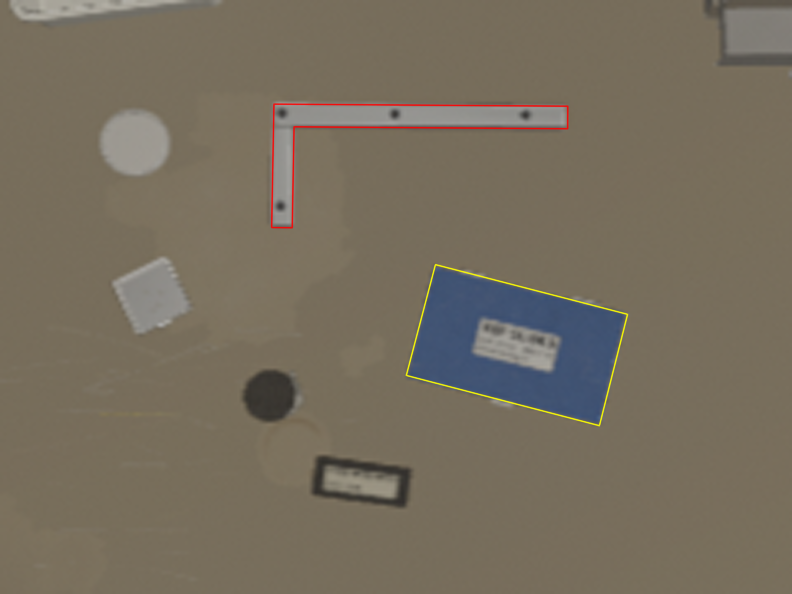

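```bash
python3 -m crank '[[[0,0,0,-2.5,-2.9,0,8.5],[0,0,0,-2.5,-2.9,0,8.5],[0,0,0,-2.5,-2.9,0,8.5],[0,0,0,-2.5,-2.9,0,8.5],[0,0,0,-2.5,-2.9,0,8.5]]]'; python3 -m crank '[[[0,0,0,-2.5,-2.9,0,8.5],[0,0,0,-2.5,-2.9,0,8.5],[0,0,0,-2.5,-2.9,0,8.5],[0,0,0,-2.5,-2.9,0,8.5],[0,0,0,-2.5,-2.9,0,8.5]]]'
```

```text
time: 1.87
tcp_pos: [0.2227, 0.3603, 0.2288]
eef_rot: [-3.141, -0.001, 2.897]
ft_force: [0.8, -0.5, -0.2]
grip_width: 0.998
time: 2.28
tcp_pos: [0.3101, 0.1813, 0.2296]
eef_rot: [3.139, 0.002, 2.901]
ft_force: [1.1, 0.9, -0.2]
grip_width: 0.998
```

```bash
python3 -m crank '[[[0,0,0,-2.5,-3.0,0,8.5],[0,0,0,-2.5,-3.0,0,8.5],[0,0,0,-2.5,-3.0,0,8.5],[0,0,0,-2.5,-3.0,0,8.5],[0,0,0,-2.5,-3.0,1,8.5]]]'; python3 -m crank '[[[0,0,0,-1.5,-2.0,2.5,8.5],[0,0,0,0,0,4,8.5],[0,0,0,0,0,4,8.5],[0,0,0,0,0,3,8.5],[0,0,0,0,0,0,8.5]]]'
```

```text
time: 2.7
tcp_pos: [0.3979, -0.0037, 0.2228]
eef_rot: [3.138, 0.01, 2.901]
ft_force: [0.2, 2.2, -0.8]
grip_width: 0.993
time: 3.12
tcp_pos: [0.4147, -0.0377, 0.0842]
eef_rot: [3.139, 0.019, 2.889]
ft_force: [-1.1, -0.2, -1.3]
grip_width: 0.998
```

```bash
cat > to.py <<'E'
import sys
from h import *
s=bot.state();a=[float(v) for v in sys.argv[1:]]
T=R.from_euler('xyz',s['eef_rot']);G=R.from_euler('xyz',[np.pi,0,a[3]])
print('rv',np.round((T.inv()*G).as_rotvec(),4),'shift cm',np.round(T.inv().apply(np.array(a[:3])-s['tcp_pos'])*100,2),'t',s['time'],'tcp',np.round(s['tcp_pos'],4),np.round(s['ft_force'],1),'j',np.round(s['joint_pos'],2))
E
python3 to.py .408 -.0217 .004 2.908
```

```text
rv [ 0.002   0.0189 -0.0189] shift cm [1.19 1.36 8.  ] t 3.1167 tcp [ 0.4147 -0.0377  0.0842] [-1.1 -0.2 -1.3] j [-0.29  0.12 -0.56  0.87  0.   -0.04]
```

```bash
python3 -m crank '[[[0,0.02,-0.02,1.2,1.4,2,8.5],[0,0,0,0,0,2.5,8.5],[0,0,0,0,0,2,8.5],[0,0,0,0,0,1,8.5],[0,0,0,0,0,0,8.5]]]'; python3 to.py .408 -.0217 .004 2.908
```

```text
time: 3.53
tcp_pos: [0.4095, -0.0208, 0.0116]
eef_rot: [3.14, 0.002, 2.91]
ft_force: [-0.4, 0.2, 0.1]
grip_width: 0.997
rv [0.002  0.0019 0.0024] shift cm [ 0.13 -0.12  0.76] t 3.5333 tcp [ 0.4095 -0.0208  0.0116] [-0.4  0.2  0.1] j [-0.26  0.22 -0.67  0.68  0.   -0.03]
```

```bash
python3 -m crank '[[[0,0,0,0,0,0.7,8.5],[0,0,0,0,0,0.35,8.5],[0,0,0,0,0,0,8.5]]]'; python3 - <<'E'
from fit import *
p=bot.read_camera('side');cv2.imwrite('pics/side1.png',cv2.resize(p['color'][120:320,150:420],None,fx=2.9,fy=2.9,interpolation=cv2.INTER_CUBIC))
E
python3 to.py .408 -.0217 .001 2.908
```

```text
time: 3.78
tcp_pos: [0.412, -0.021, 0.0038]
eef_rot: [3.14, 0.006, 2.911]
ft_force: [-0.1, 0.3, 0.9]
grip_width: 0.996
rv [0.0019 0.0066 0.0033] shift cm [ 0.39 -0.15  0.3 ] t 3.8333 tcp [ 0.4122 -0.0211  0.0041] [-0.2  0.7  0.5] j [-0.26  0.23 -0.68  0.66  0.   -0.03]
```

View pics/side1.png

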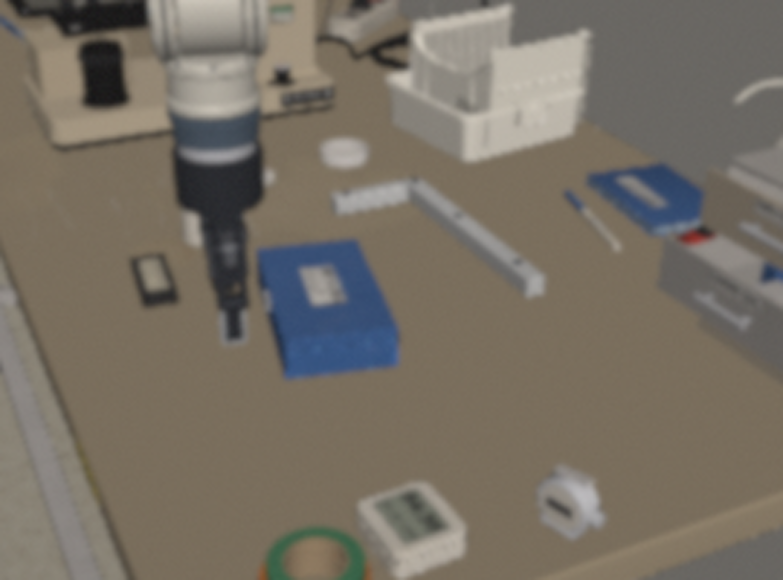

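```bash
python3 -m crank '[[[0,0,0,-1,0.2,0.05,8.5],[0,0,0,-0.9,0.2,0,8.5],[0,0,0,-0.6,0.1,0,8.5],[0,0,-0.01,-0.9,0.2,0,8.5],[0,0,-0.018,-0.9,0.2,0,8.5]]]'; python3 - <<'E'
from fit import *
p=bot.read_camera('top');qb,qf=measure(p,[.50,-.041,-.227],[.682,.156,.01],'fit1')
print(qb,qf,rel(qb,qf))
E
python3 to.py .57 -.021 .004 3.151
```

```text
time: 4.25
tcp_pos: [0.4595, -0.0223, 0.0058]
eef_rot: [3.14, 0.008, 2.94]
ft_force: [-2.2, -0.1, -0.7]
grip_width: 0.998
[ 0.51791955 -0.04243227 -0.21564801] [0.68211438 0.15633531 0.01071553] (array([-166.31526344, -196.9967671 ]), np.float64(-12.969675446918359))
rv [ 0.0004  0.0103 -0.2092] shift cm [-10.57   2.31   0.31] t 4.3 tcp [ 0.4618 -0.0226  0.006 ] [ 2.7 -0.6  0.7] j [-0.23  0.3  -0.57  0.69  0.   -0.03]
```

View pics/fit1.png

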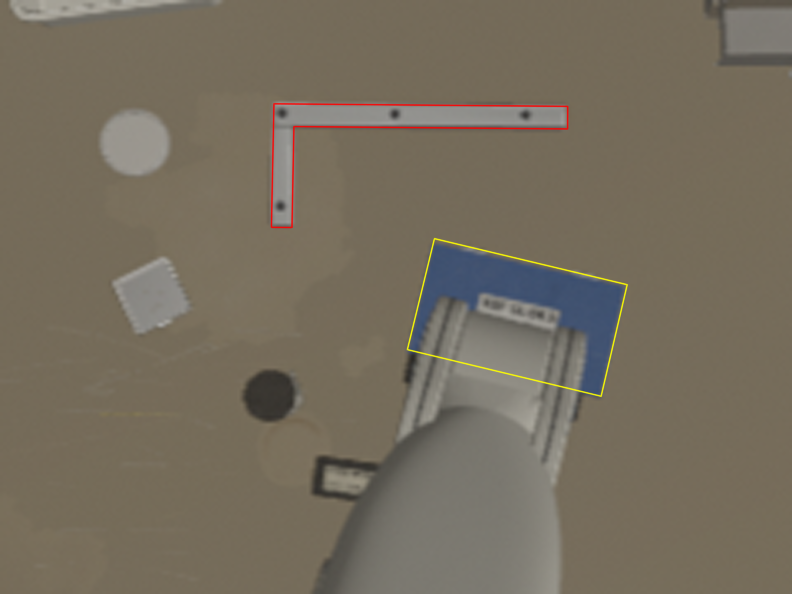

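```bash
python3 -m crank '[[[0,0.005,-0.022,-1,0.2,0.1,8.5],[0,0.005,-0.022,-1,0.2,0.1,8.5],[0,0,-0.022,-1,0.15,0.05,8.5],[0,0,-0.022,-1,0.15,0,8.5],[0,0,-0.022,-0.9,0.1,0,8.5]]]';python3 to.py .57 -.021 .004 3.151
```

```text
time: 4.72
tcp_pos: [0.5128, -0.0221, 0.0027]
eef_rot: [3.141, -0.005, 3.059]
ft_force: [-2.7, -1.3, 2.7]
grip_width: 0.994
rv [ 0.0007 -0.005  -0.0916] shift cm [-5.69  0.58 -0.16] t 4.7167 tcp [ 0.5128 -0.0221  0.0027] [-2.7 -1.3  2.7] j [-0.21  0.38 -0.44  0.75 -0.   -0.12]
```

```bash
python3 -m crank '[[[0,0,-0.022,-1,0.1,-0.1,8.5],[0,0,-0.022,-1,0.05,-0.05,8.5],[0,0,-0.022,-0.9,0,0,8.5],[0,0,-0.015,-0.7,0,0,8.5],[0,0,0,-0.4,0,0,8.5]]]';python3 to.py .57 -.021 .004 3.151;python3 - <<'E'
from fit import *
p=bot.read_camera('top');qb,qf=measure(p,[.61,-.03,-.05],[.682,.156,.01],'fit2')
print(qb,qf,rel(qb,qf))
E
python3 to.py .57 -.021 .004 3.151
```

```text
time: 5.13
tcp_pos: [0.557, -0.0222, 0.0032]
eef_rot: [3.14, -0.006, -3.132]
ft_force: [-3.0, 0.3, 2.0]
grip_width: 0.999
rv [ 0.0011 -0.0062 -0.0003] shift cm [-1.3   0.11 -0.09] t 5.1333 tcp [ 0.557  -0.0222  0.0032] [-3.   0.3  2. ] j [-0.19  0.44 -0.34  0.8  -0.   -0.2 ]
[ 0.61580833 -0.03161389  0.01940509] [0.6820026  0.15626228 0.0120194 ] (array([ -68.44758942, -187.06699819]), np.float64(0.4231692109388931))
rv [ 0.0011 -0.0053 -0.0013] shift cm [-1.24  0.12 -0.09] t 5.1833 tcp [ 0.5576 -0.0223  0.0032] [-0.1 -0.7 -0. ] j [-0.19  0.44 -0.33  0.8   0.   -0.2 ]
```

View pics/fit2.png

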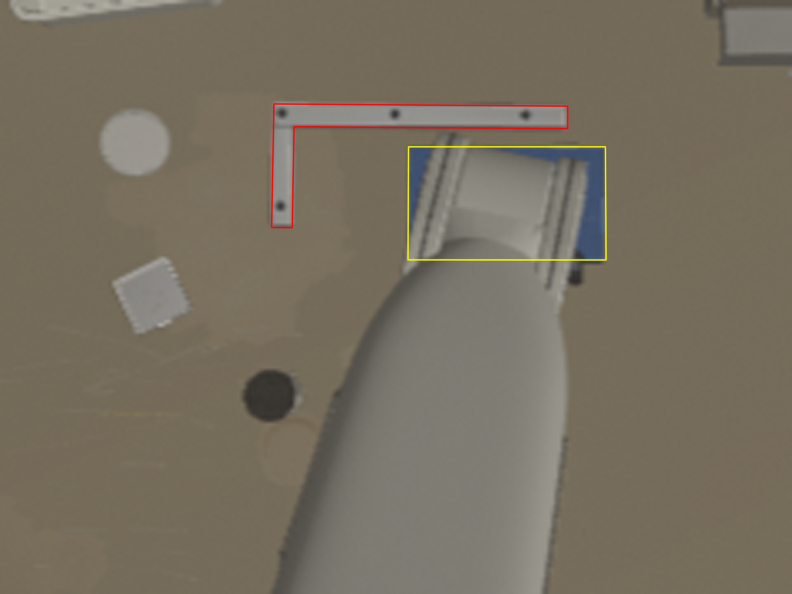

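```bash
python3 -m crank '[[[0,-0.005,0,-0.7,0,0,8.5],[0,0,0,-0.6,0,0,8.5],[0,0,0,-0.3,0,0,8.5],[0,0,0,0,0,0,8.5]]]';python3 -m crank '[[[0,0,0,2,0,0,8.5],[0,0,0,3,0,-3,8.5],[0,0,0,2,-1,-4,6],[0,0,0,1,-3,-3,4],[0,0,0,0,-4,0,4]]]'
python3 - <<'E'
from fit import *
p=bot.read_camera('top');qb,qf=measure(p,[.63,-.03,0.01],[.682,.156,.01],'fit3')
print(qb,qf,rel(qb,qf))
E
```

```text
time: 5.52
tcp_pos: [0.5746, -0.0219, 0.0029]
eef_rot: [3.14, -0.001, -3.134]
ft_force: [-1.8, -0.1, 0.8]
grip_width: 0.995
time: 5.93
tcp_pos: [0.4933, -0.0981, 0.1024]
eef_rot: [3.138, -0.003, -3.126]
ft_force: [2.6, -0.4, 0.8]
grip_width: 0.598
[ 0.63272796 -0.03139927  0.01515587] [ 0.68182685  0.15533485 -0.00248985] (array([ -48.633799  , -186.85578963]), np.float64(1.0110251921645073))
```

View pics/fit3.png

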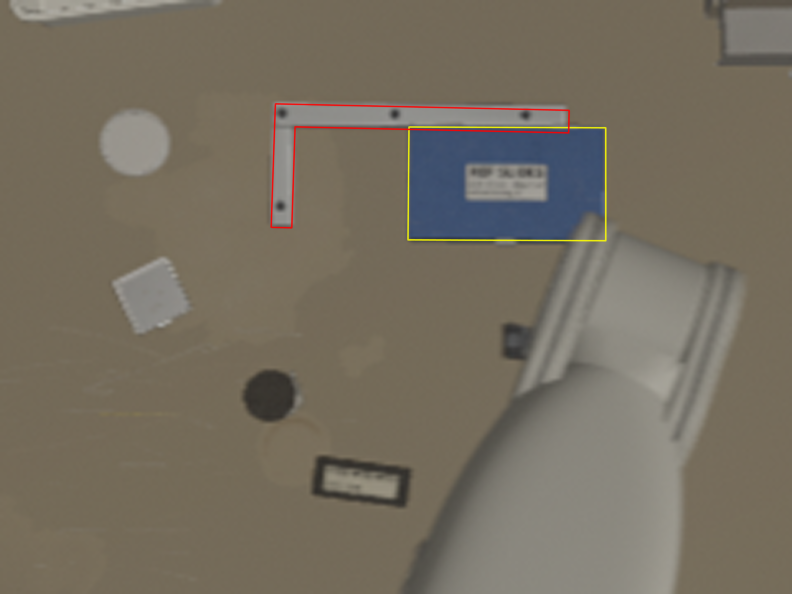

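```bash
python3 -m crank '[[[0,0,0.12,-2.8,-1.4,0,4],[0,0,0.12,-2.7,-1.7,0,4],[0,0,0.12,-2.5,-2,0,4],[0,0,0.12,-2.2,-2.2,0,4],[0,0,0.12,-1.9,-2.5,0,4]]]';python3 -m crank '[[[0,0,0.12,0,0,0,4],[0,0,0.12,0,0,0,4],[0,0,0.12,0,0,0,4],[0,0,0.12,0,0,0,4],[0,0,0.12,0,0,0,4]]]';python3 to.py .633 -.165 .007 1.58
```

```text
time: 6.4
tcp_pos: [0.5876, -0.2277, 0.104]
eef_rot: [3.14, 0.005, 2.532]
ft_force: [-0.2, 1.1, 0.1]
grip_width: 0.467
time: 6.82
tcp_pos: [0.5906, -0.237, 0.1018]
eef_rot: [3.135, 0.006, 1.905]
ft_force: [0.1, -0.9, 0.2]
grip_width: 0.466
rv [0.0075 0.005  0.3255] shift cm [5.47 6.31 9.49] t 6.8167 tcp [ 0.5906 -0.237   0.1018] [ 0.1 -0.9  0.2] j [-0.51  0.46 -0.01  1.09  0.    0.72]
```

```bash
python3 -m crank '[[[0,0,0.12,0,0,0,4],[0,0,0.12,0,0,0,4],[0,0,0.08,1.5,1.5,2,4],[0,0,0,2,1.5,2,4],[0,0,0,2,1.2,2,4]]]';python3 to.py .633 -.155 .007 1.584
```

```text
time: 7.23
tcp_pos: [0.6356, -0.1864, 0.0451]
eef_rot: [3.122, 0.01, 1.555]
ft_force: [0.7, -0.7, -0.0]
grip_width: 0.467
rv [ 0.0192  0.0098 -0.0286] shift cm [ 3.17 -0.38  3.77] t 7.2333 tcp [ 0.6356 -0.1864  0.0451] [ 0.7 -0.7 -0. ] j [-0.41  0.53 -0.04  0.98 -0.    1.17]
```

```bash
python3 -m crank '[[[0.02,0.01,-0.03,1,-0.3,1.5,4],[0,0,0,1,0,1.2,4],[0,0,0,0.7,0,0.9,4],[0,0,0,0,0,0.3,4],[0,0,0,0,0,0,4]]]';python3 to.py .633 -.13 .007 1.584; python3 - <<'E'
from fit import *
p=bot.read_camera('side');cv2.imwrite('pics/side2.png',cv2.resize(p['color'][120:320,150:420],None,fx=2.9,fy=2.9,interpolation=cv2.INTER_CUBIC))
E
```

```text
time: 7.65
tcp_pos: [0.6324, -0.1542, -0.0012]
eef_rot: [-3.134, -0.004, 1.594]
ft_force: [-0.2, -1.3, 2.3]
grip_width: 0.467
rv [-0.0072 -0.0038  0.0097] shift cm [ 2.42  0.11 -0.81] t 7.65 tcp [ 0.6324 -0.1542 -0.0012] [-0.2 -1.3  2.3] j [-0.37  0.57 -0.09  0.91  0.    1.18]
```

View pics/side2.png

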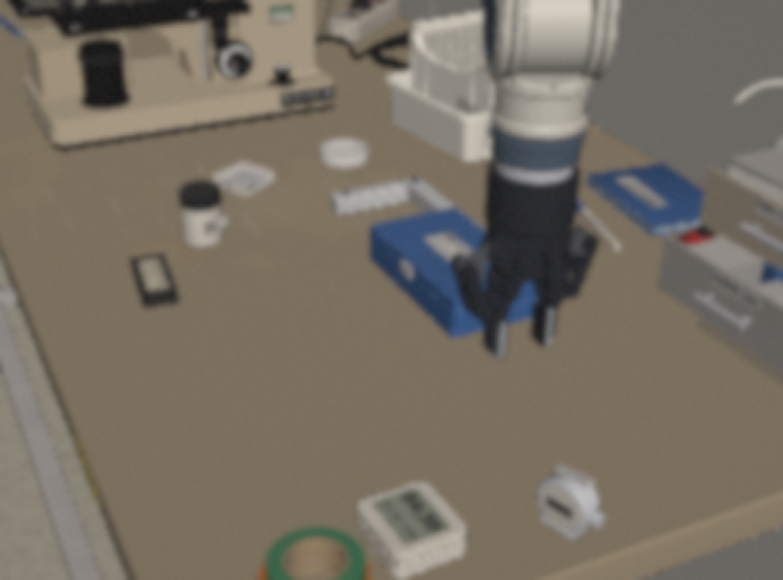

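```bash
python3 -m crank '[[[-0.007,0,0.01,1.2,0.1,-0.7,4],[0,0,0,1,0,-0.1,4],[0,0,0,0.8,0,0,4],[0,0,0,1,0,0,4],[0,0,0,1,0,0,4]]]';python3 to.py .632 -.03 .006 1.584
```

```text
time: 8.12
tcp_pos: [0.6339, -0.1078, 0.0106]
eef_rot: [3.137, -0.0, 1.578]
ft_force: [0.2, -0.8, -0.9]
grip_width: 0.468
rv [ 0.0048 -0.0001 -0.006 ] shift cm [ 7.78 -0.14  0.46] t 8.1167 tcp [ 0.6339 -0.1078  0.0106] [ 0.2 -0.8 -0.9] j [-0.3   0.54 -0.11  0.91  0.    1.26]
```

```bash
python3 -m crank '[[[0.005,0,-0.005,1,-0.05,0.1,4],[0,0,0,1,-0.05,0.1,4],[0,0,0,1,0,0.1,4],[0,0,0,1,0,0,4],[0,0,0,0.8,0,0,4]]]';python3 to.py .632 -.03 .006 1.584;python3 - <<'E'
from fit import *
p=bot.read_camera('top');qb,qf=measure(p,[.632,.03,0.01],[.682,.156,.01],'fit4')
print(qb,qf,rel(qb,[.682,.1563,.012]))
E
```

```text
time: 8.53
tcp_pos: [0.6331, -0.0557, 0.0086]
eef_rot: [3.14, 0.003, 1.584]
ft_force: [-0.2, -2.6, 2.7]
grip_width: 0.473
rv [ 0.0018  0.0028 -0.0003] shift cm [ 2.57 -0.07  0.25] t 8.5333 tcp [ 0.6331 -0.0557  0.0086] [-0.2 -2.6  2.7] j [-0.22  0.54 -0.14  0.9  -0.    1.34]
[0.63170632 0.03864689 0.00756612] [ 0.68259979  0.15497431 -0.01985838] (array([ -51.70186279, -117.04112931]), np.float64(-0.2540423451289238))
```

View pics/fit4.png

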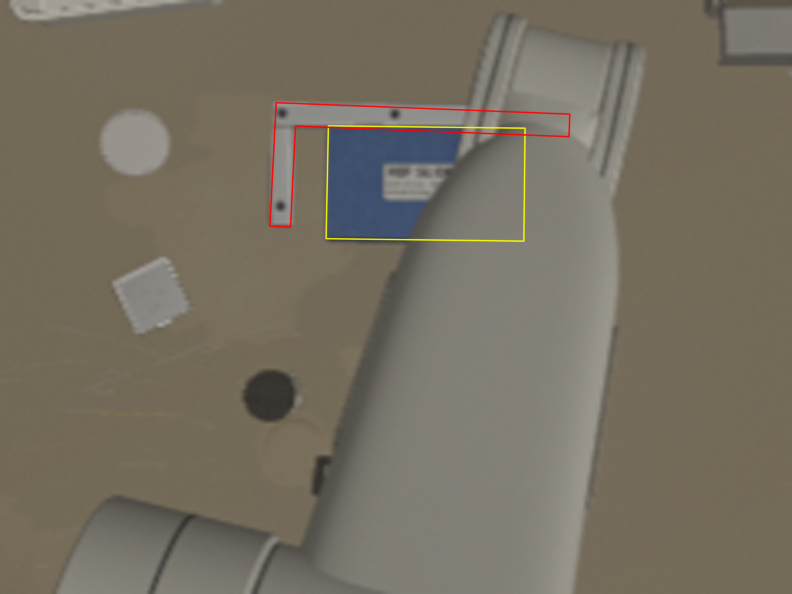

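```bash
python3 -m crank '[[[0,0,0,0.9,0,0.1,4],[0,0,0,0.8,0,0.1,4],[0,0,0,0.6,0,0,4],[0,0,0,0.4,0,0,4]]]';python3 -m crank '[[[0,0,0,0.3,0,0,4]]]';python3 -m crank '[[[0,0,0,0.3,0,0,4]]]'
```

```text
time: 8.92
tcp_pos: [0.6326, -0.0252, 0.0063]
eef_rot: [3.14, 0.003, 1.585]
ft_force: [0.2, -3.6, 2.7]
grip_width: 0.472
time: 9.0
tcp_pos: [0.6324, -0.0236, 0.0064]
eef_rot: [3.141, 0.007, 1.585]
ft_force: [-4.1, -25.5, 3.5]
grip_width: 0.466
time: 9.08
tcp_pos: [0.6321, -0.0237, 0.0065]
eef_rot: [-3.142, 0.014, 1.582]
ft_force: [-2.1, -25.5, 1.4]
grip_width: 0.466
```

```bash
python3 -m crank '[[[0,-0.01,0,-0.5,0,0,4],[0,0,0,-2,0,-0.5,4],[0,0,0,-1,0,-4,4],[0,0,0,0,0,-4,4],[0,0,0,0,0,-3,4]]]';python3 -m crank '[[[0,0,-0.12,0,-3,0,8.5],[0,0,-0.12,0,-3,0,8.5],[0,0,-0.12,0,-3,0,8.5],[0,0,-0.12,0,-3,0,8.5],[0,0,-0.12,0,0,0,8.5]]]';python3 -m crank '[[[0,0,-0.12,0,0,0,8.5],[0,0,-0.12,0,0,0,8.5],[0,0,-0.12,0,0,0,8.5],[0,0,-0.12,0,0,0,8.5],[0,0,-0.12,0,0,0,8.5]]]';python3 to.py .54 .07 .07 3.154;python3 - <<'E'
from fit import *
p=bot.read_camera('top');qb,qf=measure(p,[.632,.07,0.01],[.682,.156,.01],'fit5')
print(qb,qf,rel(qb,[.682,.1563,.012]))
E
```

```text
time: 9.5
tcp_pos: [0.6273, -0.0558, 0.1165]
eef_rot: [-3.123, 0.019, 1.583]
ft_force: [1.1, 0.7, 0.0]
grip_width: 0.471
time: 9.92
tcp_pos: [0.5112, -0.0779, 0.1253]
eef_rot: [-3.127, 0.012, 2.201]
ft_force: [1.3, 0.6, 0.2]
grip_width: 0.995
time: 10.33
tcp_pos: [0.5079, -0.0765, 0.1257]
eef_rot: [-3.127, -0.001, 2.826]
ft_force: [0.1, 0.8, -0.3]
grip_width: 0.994
rv [-0.0141 -0.0031 -0.3277] shift cm [ 1.48 15.    5.35] t 10.3333 tcp [ 0.5079 -0.0765  0.1257] [ 0.1  0.8 -0.3] j [-0.3   0.25 -0.26  1.05 -0.01  0.01]
[0.63080661 0.07248559 0.02219438] [0.67098158 0.15331054 0.0656256 ] (array([-52.19545284, -83.19407136]), np.float64(0.5840949570050552))
```

View pics/fit5.png

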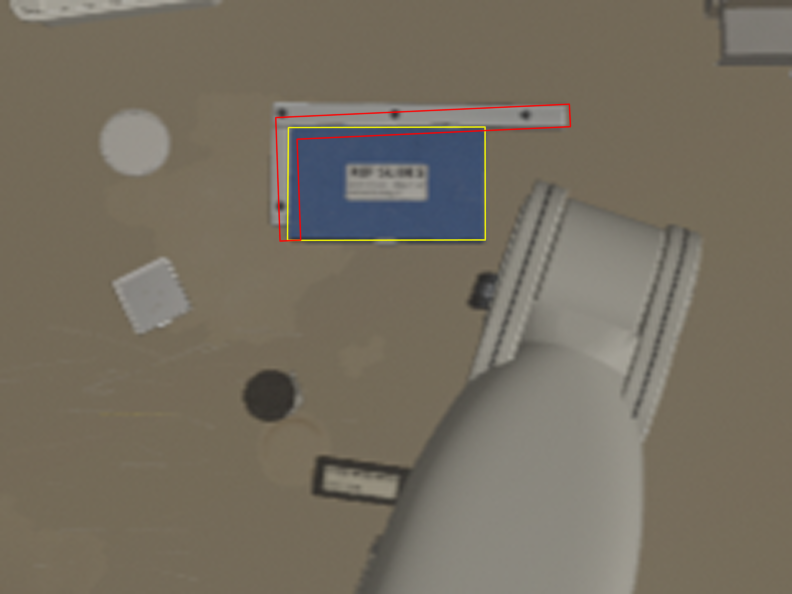

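```bash
python3 -m crank '[[[0,0,-0.12,1.0,3,1,8.5],[0,0,-0.12,0.6,3,1,8.5],[0,0,-0.09,0.3,3,1,8.5],[0,0,0,0,3.2,1,8.5],[-0.014,0,0,-0.5,2.7,1,8.5]]]';python3 to.py .542 .07 .004 3.154
```

```text
time: 10.8
tcp_pos: [0.5116, 0.0757, 0.0732]
eef_rot: [3.14, -0.002, -3.134]
ft_force: [0.8, 0.4, -0.0]
grip_width: 0.993
rv [ 0.0017 -0.0021 -0.0051] shift cm [-3.05 -0.61  6.91] t 10.8 tcp [0.5116 0.0757 0.0732] [ 0.8  0.4 -0. ] j [-0.02  0.3  -0.34  0.93  0.   -0.02]
```

```bash
python3 -m crank '[[[0,0,0,-0.7,-0.4,2.5,8.5],[0,0,0,-0.6,-0.2,2.2,8.5],[0,0,0,-0.5,0,1.5,8.5],[0,0,0,0,0,0.5,8.5],[0,0,0,0,0,0,8.5]]]';python3 to.py .572 .071 .004 3.154
```

```text
time: 11.22
tcp_pos: [0.5283, 0.0782, 0.0015]
eef_rot: [3.135, -0.005, -3.141]
ft_force: [-0.1, -0.0, 0.8]
grip_width: 0.994
rv [ 0.007  -0.0051 -0.0114] shift cm [-4.37 -0.72 -0.28] t 11.2167 tcp [0.5283 0.0782 0.0015] [-0.1 -0.   0.8] j [-0.01  0.41 -0.4   0.77  0.01 -0.02]
```

```bash
python3 -m crank '[[[0.007,-0.005,-0.012,-1.2,-0.7,-0.2,8.5],[0,0,0,-1.2,0,-0.1,8.5],[0,0,0,-0.8,0,0,8.5],[0,0,0,0,0,0,8.5]]]';python3 to.py .573 .071 .004 3.154
```

```text
time: 11.55
tcp_pos: [0.5634, 0.0699, 0.0075]
eef_rot: [-3.141, 0.003, -3.131]
ft_force: [-0.1, -0.5, -0.5]
grip_width: 0.995
rv [-0.001   0.0027 -0.0016] shift cm [-0.96  0.1   0.35] t 11.55 tcp [0.5634 0.0699 0.0075] [-0.1 -0.5 -0.5] j [-0.02  0.44 -0.31  0.81 -0.   -0.03]
```

```bash
python3 -m crank '[[[0,0,0,-0.4,0,0.35,8.5],[0,0,0,-0.4,0,0.2,8.5],[0,0,0,-0.2,0,0,8.5]]]';python3 -m crank '[[[0,0,0,-0.3,0,0,8.5]]]';python3 -m crank '[[[0,0,0,-0.2,0,0,8.5]]]'
```

```text
time: 11.8
tcp_pos: [0.5746, 0.0692, 0.0033]
eef_rot: [-3.14, 0.005, -3.132]
ft_force: [-2.3, 0.2, -0.8]
grip_width: 0.994
time: 11.88
tcp_pos: [0.5765, 0.0692, 0.0031]
eef_rot: [-3.14, 0.002, -3.132]
ft_force: [-21.4, -2.9, 13.3]
grip_width: 0.996
time: 11.97
tcp_pos: [0.5763, 0.0692, 0.0028]
eef_rot: [-3.14, -0.002, -3.131]
ft_force: [-12.8, -0.6, 7.3]
grip_width: 0.998
```

```bash
python3 -m crank '[[[0,0,0,0.5,0,0,8.5],[0,0,0,2,0,0,8.5],[0,0,0,3,0,-3,8.5],[0,0,0,2,-2,-4,8.5],[0,0,0,1,-3,-3,8.5]]]';python3 -m crank '[[[0,0,0,0,-4,0,5],[0,0,0,0,-4,0,4],[0,0,0,0,-4,0,4],[0,0,0,0,-3,0,4]]]';python3 - <<'E'
from fit import *
qf=np.array([.682,.1563,.0115])
for i in range(2):
    p=bot.read_camera('top');s=scoreimg(p,'box')
    qb,_=fit(p,'box',[.634,.0706,.01],np.clip(s-10,-30,30));print(qb,rel(qb,qf))
    print([ (o,[np.round(np.nanmedian(cloud(p)[r['pixels']],0),3) for r in bot.regions_of(p,o)[:1]]) for o in ['objective_can','gel_box','micrometer_case','petri_dish','timer']])
f=6;o=np.array([200,150]);im=cv2.resize(p['color'][150:245,200:330],None,fx=f,fy=f,interpolation=cv2.INTER_CUBIC)
cv2.imwrite('pics/t6.png',im)
p=bot.read_camera('side');cv2.imwrite('pics/s6.png',cv2.resize(p['color'][150:270,230:390],None,fx=4.9,fy=4.9,interpolation=cv2.INTER_CUBIC))
E
python3 to.py .633 -.07 .1 1.584
```

```text
time: 12.38
tcp_pos: [0.4889, 0.0239, 0.0943]
eef_rot: [3.141, -0.014, -3.127]
ft_force: [1.3, -1.4, 1.6]
grip_width: 0.994
time: 12.72
tcp_pos: [0.4912, -0.1299, 0.1034]
eef_rot: [-3.138, -0.0, -3.119]
ft_force: [2.0, -0.6, 0.1]
grip_width: 0.476
[0.6342537  0.07161173 0.02414352] (array([-48.71703276, -84.13360135]), np.float64(0.7244202493066108))
[('objective_can', [array([0.445, 0.164, 0.058])]), ('gel_box', [array([0.531, 0.277, 0.016])]), ('micrometer_case', [array([0.373, 0.09 , 0.012])]), ('petri_dish', [array([0.664, 0.297, 0.016])]), ('timer', [array([ 0.435, -0.33 ,  0.021])])]
[0.6342537  0.07161173 0.02414352] (array([-48.71703276, -84.13360135]), np.float64(0.7244202493066108))
[('objective_can', [array([0.447, 0.163, 0.058])]), ('gel_box', [array([0.531, 0.276, 0.016])]), ('micrometer_case', [array([0.373, 0.089, 0.012])]), ('petri_dish', [array([0.664, 0.295, 0.016])]), ('timer', [array([ 0.434, -0.331,  0.021])])]
rv [-0.0036 -0.      1.5811] shift cm [-14.29   5.34   0.22] t 13.3667 tcp [ 0.4914 -0.1267  0.1026] [ 0.5 -0.4  0.2] j [-0.42  0.26 -0.32  0.99 -0.   -0.44]
```

View pics/t6.png

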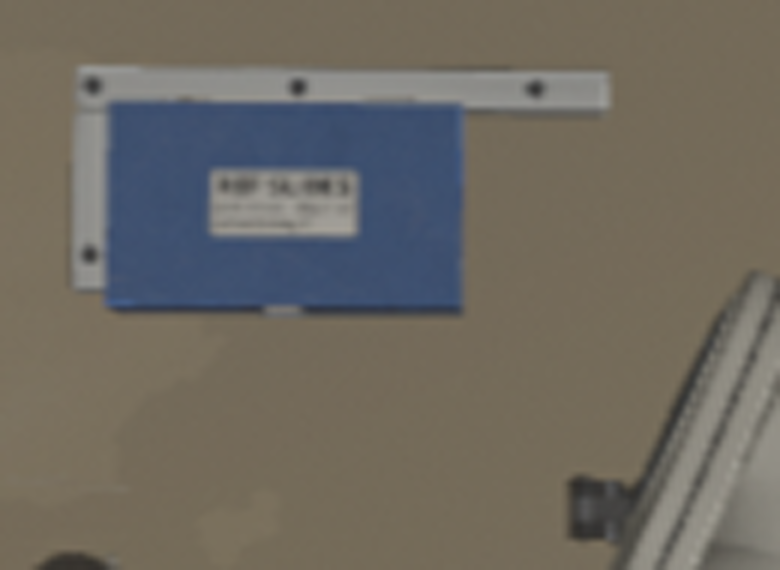

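View pics/s6.png

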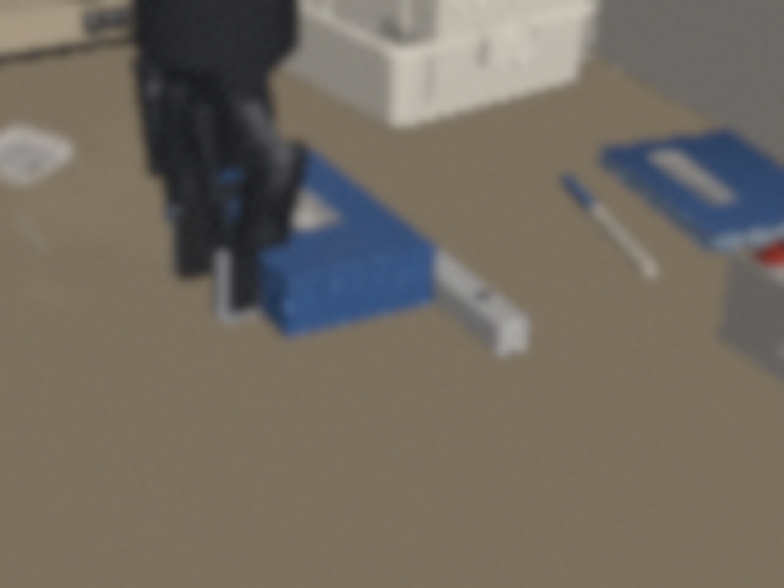

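```bash
cat > edge.py <<'E'
from fit import *
from scipy.ndimage import map_coordinates
def edge(p,img,a,b,z,half=.006,n=60):
    """fit line through strongest gradient near world segment a-b at height z; returns mean offset(mm) along normal & angle (deg) rel to segment"""
    a=np.array(a);b=np.array(b);d=(b-a)/np.linalg.norm(b-a);nrm=np.array([-d[1],d[0]])
    t=np.linspace(0,1,n);h=np.linspace(-half,half,61);out=[]
    for k in t:
        q=a+(b-a)*k+h[:,None]*nrm
        uv=proj(p,np.c_[q,np.full(len(q),z)])
        v=map_coordinates(img,[uv[:,1],uv[:,0]],order=1)
        g=abs(np.gradient(cv2.GaussianBlur(v[:,None],(1,9),0)[:,0]));i=g.argmax();w=g[max(0,i-8):i+9]
        out.append((h[max(0,i-8):i+9]*w).sum()/w.sum())
    out=np.array(out);x=t*np.linalg.norm(b-a);ok=np.ones(n,bool)
    for _ in range(4):
        k=np.polyfit(x[ok],out[ok],1);r=out-np.polyval(k,x);ok=abs(r)<max(2.5*np.median(abs(r)),3e-4)
    return np.round([np.polyval(k,x.mean())*1000,np.degrees(np.arctan(k[0])),ok.mean(),r[ok].std()*1000],2)
def world(q,pt):
    c,s=np.cos(q[2]),np.sin(q[2]);return [q[0]+c*pt[0]-s*pt[1],q[1]+s*pt[0]+c*pt[1]]
QF=np.array([.682,.1563,.0115])
def report(p,QB=None,fence=True,Q=QF):
    c=p['color'].astype(float);br=c[...,0]-c[...,2];gr=c.mean(-1)
    S=lambda u,v:(world(Q,u),world(Q,v))
    print('rail far edge (x=20)',edge(p,br,*S((.020,0.01),(.020,-.235)),.02), edge(p,gr,*S((.020,0.01),(.020,-.235)),.02))
    print('arm outer (y=18)',edge(p,br,*S((-.085,.018),(.015,.018)),.02))
    print('rail inner right part',edge(p,br,*S((0,-.18),(0,-.235)),.02))
    print('rail inner full',edge(p,br,*S((0,-.01),(0,-.235)),.02))
    B=QB if QB is not None else [*world(Q,(-.049,-.085)),Q[2]]
    T=lambda u,v:(world(B,u),world(B,v))
    print('box far',edge(p,br,*T((.049,-.08),(.049,.08)),.039),'box left',edge(p,br,*T((-.044,.085),(.044,.085)),.039),'box right',edge(p,br,*T((-.044,-.085),(.044,-.085)),.039),'near',edge(p,br,*T((-.049,-.08),(-.049,.08)),.039))
E
python3 - <<'E'
from edge import *
p=bot.read_camera('top');q0=dict(p);q0['color']=cv2.imread('pics/top0.png')
print('--start');report(q0,[.4942,-.0426,-.2337]);print('--now');report(p)
E
```

```text
--start
rail far edge (x=20) [ 1.24 -0.22  0.93  0.72] [ 0.01 -0.37  0.83  0.66]
arm outer (y=18) [1.31 0.87 0.9  0.17]
rail inner right part [-1.36 -2.22  0.93  0.78]
rail inner full [-1.42  0.37  0.8   0.13]
box far [0.9  0.88 0.98 0.35] box left [-0.31  0.99  0.98  0.4 ] box right [0.72 0.85 0.97 0.36] near [0.32 0.94 1.   0.37]
--now
rail far edge (x=20) [1.73 0.27 0.77 0.14] [ 0.11 -0.43  0.88  0.73]
arm outer (y=18) [1.27 0.86 0.88 0.17]
rail inner right part [-0.83  0.26  0.82  0.18]
rail inner full [ 2.57 -1.58  1.    1.64]
box far [-0.85  0.4   1.    0.16] box left [-0.71  0.84  0.95  0.2 ] box right [1.21 0.49 0.82 0.1 ] near [0.33 0.5  1.   1.37]
```

```bash
python3 -m crank '[[[0,0,0,-3.5,0.9,0,4],[0,0,0,-3.5,0.9,0,4],[0,0,0,-3.5,0.9,0,4],[0,0,0.12,-3,0.9,0,4],[0,0,0.12,0,0,0,4]]]';python3 -m crank '[[[0,0,0.12,0,0,0,4],[0,0,0.12,0,0,0,4],[0,0,0.12,0,0,0,4],[0,0,0.12,0,0,0,4],[0,0,0.12,0,0,0,4]]]';python3 -m crank '[[[0,0,0.12,0,0,0,4],[0,0,0.12,0,0,0,4],[0,0,0.12,0,0,0,4],[0,0,0.12,0,0,0,4],[0,0,0.12,0,0,0,4]]]';python3 to.py .633 -.055 .006 1.59
```

```text
time: 13.83
tcp_pos: [0.6292, -0.0852, 0.1021]
eef_rot: [-3.139, -0.002, 2.919]
ft_force: [-1.7, 0.3, -0.5]
grip_width: 0.468
time: 14.25
tcp_pos: [0.6317, -0.0824, 0.0994]
eef_rot: [-3.137, -0.002, 2.295]
ft_force: [-0.3, -0.6, 0.3]
grip_width: 0.468
time: 14.67
tcp_pos: [0.6317, -0.0813, 0.0984]
eef_rot: [-3.135, 0.001, 1.669]
ft_force: [0.5, 0.1, -0.1]
grip_width: 0.462
rv [-0.0066  0.0008  0.0793] shift cm [2.61 0.45 9.24] t 14.6667 tcp [ 0.6317 -0.0813  0.0984] [ 0.5  0.1 -0.1] j [-0.26  0.47  0.    1.11 -0.    1.21]
```

```bash
python3 -m crank '[[[-0.006,0,0.08,1,0,3,4],[0,0,0,0.8,0,2.8,4],[0,0,0,0.5,0,2,4],[0,0,0,0,0,0.8,4],[0,0,0,0,0,0,4]]]';python3 to.py .633 -.03 .006 1.59
```

```text
time: 15.08
tcp_pos: [0.6319, -0.0576, 0.0109]
eef_rot: [3.138, 0.002, 1.577]
ft_force: [-0.5, -0.4, 0.4]
grip_width: 0.47
rv [ 0.0037  0.0022 -0.0134] shift cm [2.76 0.12 0.48] t 15.0833 tcp [ 0.6319 -0.0576  0.0109] [-0.5 -0.4  0.4] j [-0.22  0.53 -0.14  0.9  -0.    1.34]
```

```bash
python3 -m crank '[[[0.003,0,-0.013,1,0.1,0.3,4],[0,0,0,0.9,0,0.1,4],[0,0,0,0.6,0,0,4],[0,0,0,0,0,0,4]]]';python3 to.py .633 -.025 .006 1.59;python3 -m crank '[[[0,0,0,0.3,0.05,0,4]]]';python3 -m crank '[[[0,0,0,0.3,0.05,0,4]]]'
```

```text
time: 15.42
tcp_pos: [0.6342, -0.031, 0.0091]
eef_rot: [3.139, 0.003, 1.591]
ft_force: [-0.1, -0.4, -0.3]
grip_width: 0.472
rv [0.0029 0.0026 0.0009] shift cm [ 0.6  -0.11  0.31] t 15.4167 tcp [ 0.6342 -0.031   0.0091] [-0.1 -0.4 -0.3] j [-0.18  0.53 -0.14  0.9  -0.    1.37]
time: 15.5
tcp_pos: [0.6351, -0.0278, 0.01]
eef_rot: [3.137, 0.003, 1.591]
ft_force: [-0.6, -0.3, -0.1]
grip_width: 0.471
time: 15.58
tcp_pos: [0.636, -0.0244, 0.0108]
eef_rot: [3.136, 0.003, 1.592]
ft_force: [-0.1, 0.2, 0.7]
grip_width: 0.465
```

```bash
python3 -m crank '[[[0.004,0,0,0.1,0,0.4,4]]]';python3 -m crank '[[[0,0,0,0.15,0.05,0.1,4]]]';python3 -m crank '[[[0,0,0,0.2,0.05,0,4]]]'
```

```text
time: 15.67
tcp_pos: [0.637, -0.0238, 0.0083]
eef_rot: [3.137, 0.005, 1.591]
ft_force: [0.8, -7.4, 5.5]
grip_width: 0.464
time: 15.75
tcp_pos: [0.6374, -0.0237, 0.0075]
eef_rot: [3.138, 0.008, 1.59]
ft_force: [-6.7, -12.6, 4.5]
grip_width: 0.469
time: 15.83
tcp_pos: [0.6373, -0.0238, 0.0076]
eef_rot: [3.139, 0.012, 1.588]
ft_force: [-4.8, -12.6, 2.1]
grip_width: 0.467
```

```bash
python3 -m crank '[[[0,-0.01,0,-0.4,0,0,4],[0,0,0,-2,0,0,4],[0,0,0,-2,0,-3,4],[0,0,0,-3,0,-4,4],[0,0,0,-3,0,-4,4]]]';python3 -m crank '[[[0,0,0,-4,0,0,4],[0,0,0,-4,0,0,4],[0,0,0,-3,0,0,4],[0,0,0,0,0,0,4]]]';python3 - <<'E'
from edge import *
p=bot.read_camera('top');report(p)
s=scoreimg(p,'box');qb,_=fit(p,'box',[.634,.0706,.01],np.clip(s-10,-30,30));print(qb,rel(qb,QF))
W=cloud(p);m=bot.regions_of(p,'slide_box')[0]['pixels'];print('box top z',np.round(np.nanpercentile(W[m][:,2],[10,50,90]),4))
print([ (o,[np.round(np.nanmedian(W[r['pixels']],0),3) for r in bot.regions_of(p,o)[:1]]) for o in ['objective_can','gel_box','micrometer_case','petri_dish','timer']])
f=6;im=cv2.resize(p['color'][150:245,200:330],None,fx=f,fy=f,interpolation=cv2.INTER_CUBIC);cv2.imwrite('pics/t7.png',im)
p=bot.read_camera('side');cv2.imwrite('pics/s7.png',cv2.resize(p['color'][140:260,230:390],None,fx=4.9,fy=4.9,interpolation=cv2.INTER_CUBIC))
print(bot.state()['tcp_pos'],bot.state()['time'])
E
```

```text
time: 16.25
tcp_pos: [0.6349, -0.1168, 0.1052]
eef_rot: [-3.128, 0.019, 1.594]
ft_force: [0.9, -0.2, 0.3]
grip_width: 0.469
time: 16.58
tcp_pos: [0.6412, -0.2366, 0.118]
eef_rot: [3.14, 0.026, 1.593]
ft_force: [-0.6, 1.6, -1.1]
grip_width: 0.467
rail far edge (x=20) [ 1.37 -0.17  1.    0.81] [ 0.01 -0.34  0.88  0.73]
arm outer (y=18) [1.34 0.95 0.93 0.2 ]
rail inner right part [-2.19 -3.58  0.82  0.66]
rail inner full [ 2.35 -1.85  1.    1.84]
box far [-0.82  0.34  0.97  0.14] box left [-0.67  0.87  0.92  0.2 ] box right [1.3  0.46 0.87 0.14] near [0.11 0.65 1.   1.37]
[0.63372067 0.07233417 0.02443369] (array([-49.24172141, -83.40507378]), np.float64(0.7410457596877983))
box top z [0.0343 0.0383 0.0417]
[('objective_can', [array([0.445, 0.162, 0.057])]), ('gel_box', [array([0.531, 0.277, 0.016])]), ('micrometer_case', []), ('petri_dish', []), ('timer', [array([ 0.427, -0.354,  0.02 ])])]
[ 0.64130495 -0.2294324   0.11773964] 16.9833
```

View pics/t7.png

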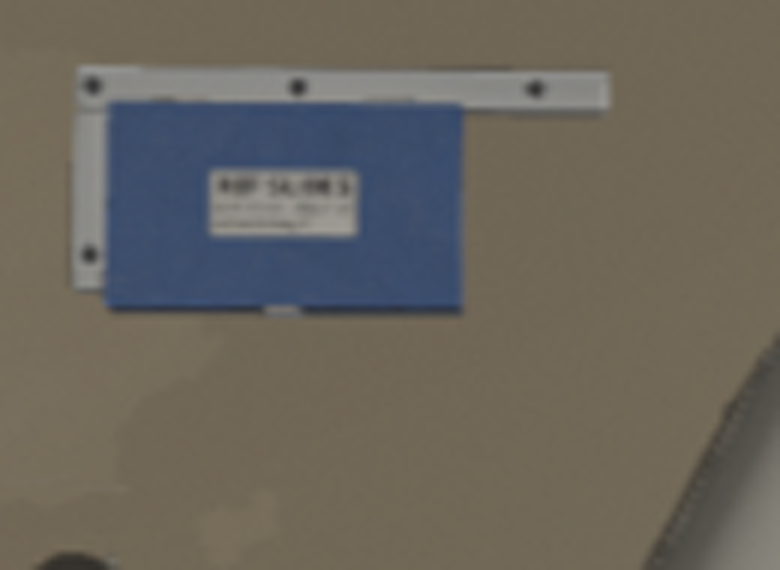

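View pics/s7.png

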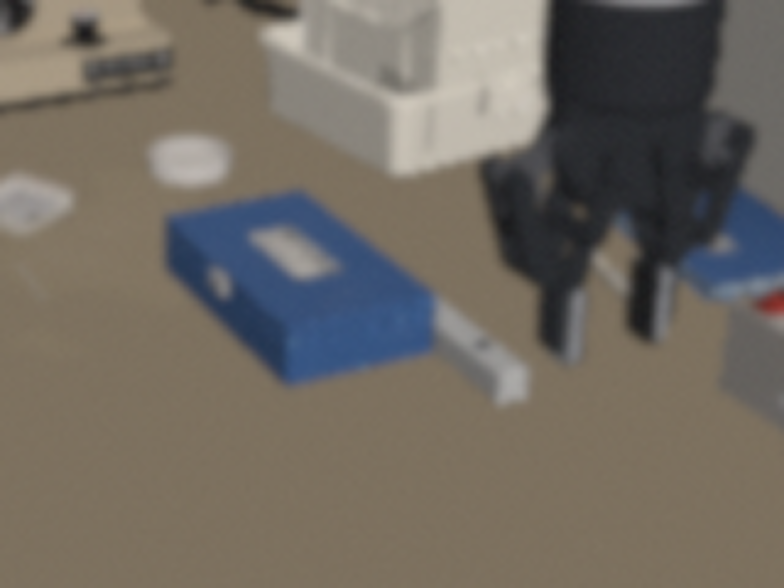

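```bash
python3 - <<'E'
from h import *
p=bot.read_camera('side');W=cloud(p)
print([ (o,[(np.round(np.nanmedian(W[r['pixels']],0),3),r['conf']) for r in bot.regions_of(p,o)[:1]]) for o in ['objective_can','gel_box','micrometer_case','petri_dish','timer']])
print(np.abs(bot.state()['joint_velocities']).max()); print(bot.hand_in())
E
```

```text
[('objective_can', [(array([0.443, 0.149, 0.033]), 0.83)]), ('gel_box', [(array([0.526, 0.264, 0.013]), 0.57)]), ('micrometer_case', [(array([0.369, 0.075, 0.01 ]), 0.76)]), ('petri_dish', [(array([0.662, 0.286, 0.013]), 0.46)]), ('timer', [(array([ 0.43 , -0.344,  0.019]), 0.58)])]
0.0026060888730747916
the job is handed in; nothing more can be done
None
```

The slide box is home in the corner stop, and I handed the job in at about 17 s of the 54 s allowed. I pushed it forward and square with both fingertips, slid it left along the rail, seated it against the rail, then pressed the right end once more.

**Seating:** Contact was firm on both faces: about 21 N against the long rail, and about 25 N against the short arm, then about 13 N on the last press. That last press stopped within 0.2 mm of where the earlier one had, so no gap had opened at the arm.

**Squareness:** The last top picture shows the box's edges parallel to the fence to about 0.1° in the edge fits I trust, and the box lying flat. The fingers were clear and the arm was still.

**Other things:** The side camera puts all five bystanders within about 5 mm of where they started, with no contact seen.

**Checks that disagreed:**
- The whole-outline fit gave a yaw offset of about 0.7° from the fence. I put this down to bias in that fit, because at the start it was also about 0.9° off the box's own edges.
- Some rail-edge fits were noisy or spoiled by the box covering the rail.
- The box's top outline appears about 2 mm over the rail, which is about the size of the camera calibration error.
- Flushness therefore rests mainly on the contact forces and the repeated stopping position.
- One top-view reading of the timer was about 25 mm off where the arm partly covered it. The final side view showed it within about 1 mm of its first position.

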